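# Tip and push the order tray up onto the hand-out ledge

## Task

Get the yellow order tray from the counter up onto the raised steel hand-out ledge without carrying it there: by the steel bar at its leading end, tip its front edge up onto the ledge while its rear edge stays down on the counter, set it down like that and let go. Then push it from behind, square to the ledge, until the whole tray stands flat on the ledge. Do not upset it, and leave the blue sugar tray where it is.

Things in the scene. Friction and masses are not known exactly. Their poses are not given: they have to be found in the camera images.
- order: Yellow open plastic tray, loose, under 0.75 kg, 150 mm long (x), 100 wide (y), walls 50 high and 4 thick; six sauce pots fixed in it, below the rim. Origin: middle of the lower edge of its plain, smooth rear wall; x runs to the leading end with the handle bar, z up. The leading end starts 20 to 120 mm short of the ledge, facing it within 0.2 rad.
- order_bar (a point): Middle of the yellow tray's handle bar: round steel, 12 mm thick, across the tray (along y), 82 mm free between two uprights; 125 mm ahead of the rear edge, 25 behind the front edge, 70 above the underside (20 above the rim). Tray's axes. Pinched from above, fingers before and behind it, the tray swivels about it when raised.
- ledge: Hand-out ledge, fixed: flat, slippery dark steel slab 14 mm high, 420 wide (y), 240 deep (x), square aluminium front edge, and at the far side a stop strip 12 thick standing 22 above the slab (228 free depth). Origin on the counter at the middle of the front edge; x points inwards over the ledge, away from the trays; y along the front edge; z up.
- sugar: Blue sugar tray, loose: same shape, size, axes and origin (middle of lower rear edge) as the yellow one, with the same bar but full of paper sachets. It stands beside the yellow tray, about 190 mm to one side or the other. To be left alone.

How it is judged:
By the outcome, as a careful person would: the job done as asked, in the order asked, and still so for the second after the job is handed in, with the robot touching nothing.
It also fails if it takes over 54 s, if anything falls off the work surface, if the arm or the gripper's body presses on something with over 40 N, if the wrist force passes 120 N, or if a joint passes its speed limit or range.

## Robot

A 6-joint arm with a two-finger parallel gripper is mounted at the origin on the work surface. World frame = base frame: x ahead of the robot, y to its left, z up, the work surface at z = 0. Lengths are in m, angles in rad, forces in N, time in s.
With the tool pointing down it reaches from about 0.275 to 0.85 m from the base axis. Payload 19 kg.
Tool frame: the origin (TCP) lies between the finger pads; the fingertips stand 25 mm ahead of it and the grasp point (between the pads) lies 6 mm ahead of it (manip.tip_reach is the distance from the TCP to the fingertips, in m); z points along the fingers, y is the line along which they close (so a half turn about z gives the same grasp; the last joint's range is limited). The gripper opens to 85 mm and grips with 20 to 120 N. Pads are 22 mm wide; open, the fingers measure 114 mm over their backs; the gripper's body (76 mm by 85 mm) begins 54 mm behind the grasp point. The pads swing forward as they close: fully open they stand 13 mm farther back than shut.
Start: joints at [-1.48, 0.15, 1.437, -0, 1.554, -0.134], TCP at [0.128, -0.561, 0.221] pointing down, gripper open.
Joint ranges: [-2.8, 2.8], [-0.68, 2.1], [0.12, 2.68], [-1.39, 4.53], [0.16, 2.79], [-2.81, 2.81]. Speed limits (rad/s): [1.89, 1.89, 2.22, 3.01, 3.01, 3.01].

## Interface

Orientations are given as a rotation vector (axis times angle).
In Python, from plant import manip gives the robot as it stands.
- The arm moves only by the tool apply_moves, never from a script. Its argument "deltas" is a list of rows, each a list of 6 numbers: the shift along the tool's x, y, z in m, then the turn, a rotation vector about the tool's x, y, z in rad. A call has 1 to 12 rows; each row shifts and turns the commanded pose from where the row before left it, along the tool's axes as they then stand; what a row does not reach is not made up. A row lasts 1/12 s, in which the tool goes at most 41.7 mm and 7.16 degrees, less where a joint would pass 70% of its speed; a pose out of reach is approached as far as the arm can. A call is refused whole if a number of a shift passes 0.0417 or a number of a turn 0.125, either way. A call with a gripper value outside its range is refused whole. "fingers" is the closure in counts, from 0 (fully open) to 255 (shut), set as the call begins (left out, the last holds). The fingers move at their own pace and stop on an object; the grip force is fixed at half the most. Time passes only in rows, so rows that do not move let the fingers close. It gives the time, the measured TCP pose, the force, the opening and the grip force at its end, in the units of the state.
- manip.state(): the state, without advancing time (a new reading comes with each control period).
- manip.snapshot(name): name is "side" or "top" or "wrist"; returns a dict with "img" (480x640x3 uint8, red, green, blue), "depth" (480x640 float32, m along the optical axis (not along the pixel's ray), 0 where there is no reading), "mtx" (3x3 intrinsics, pixels), "k1" (the pictures are not rectified: a ray, as slopes to the right and down, at radius r is drawn at 1 + k1 r^2 times it, then the intrinsics apply), "cam_to_world" (4x4, takes a point from camera to world coordinates). Camera axes: x right, y up, looking along -z (the intrinsics and any distortion apply to the point x, -y, -z); pixel columns grow to the right and rows downward; lengths in m; the calibration is good to about 2 mm. A picture is of the moment at which its call begins.
- manip.job_done(): hands the job in; it is judged then, once.
The state is a dict: "time": time; "qpos": joint angles; "dq": joint speeds; "joint_torque": joint torques, N m; "position": TCP position; "tcp_rot": TCP orientation; "contact_force": force on the tool from outside, world axes, zero at the start; "wrist_torque": the same for the moment, N m; "finger_gap": finger opening in m; "finger_force": force on a finger pad.
Only numpy, scipy, OpenCV 4.12 (cv2) and the standard library are available. Lean on these libraries where they do the work, as an engineer would, in place of code of your own. Each camera call takes 0.05 s, during which the arm holds its last target. There are 200 camera calls.

## Working session

There is one attempt and no reset: what is moved stays moved. The work goes in short steps, Python scripts to look and compute and a tool call to move; the robot and the scene stay as the last step left them, time stands still between calls to the robot, and variables do not carry over. Pictures are saved under pics/ and viewed, at most 10 in all, crops included, and the job is handed in when it is done.

Besides the shell and the picture viewer there is one more tool, called as name(argument=value, ...), one argument or row to a line, values as JSON. apply_moves: Moves the arm, as the interface text tells. Its arguments: {"type":"object","properties":{"deltas":{"type":"array","items":{"type":"array","items":{"type":"number"}}},"fingers":{"type":"number"}},"required":["deltas"]}

```bash
ls; mkdir -p pics; python3 - <<'E'
from plant import manip
import cv2,numpy as np
print(manip.state()); print(manip.tip_reach)
ims=[]
for n in ("top","side"):
    s=manip.snapshot(n); np.savez(f"{n}0.npz",**s); ims.append(s["img"]); print(n,s["mtx"],s["k1"],s["cam_to_world"])
cv2.imwrite("pics/a.png",cv2.cvtColor(ims[0],cv2.COLOR_RGB2BGR))
cv2.imwrite("pics/b.png",cv2.cvtColor(ims[1],cv2.COLOR_RGB2BGR))
E
```

```text
pics
{'time': 0.0, 'qpos': array([-1.48000188e+00,  1.51001566e-01,  1.43801351e+00,  1.74457318e-05,
        1.55379167e+00, -1.33987853e-01]), 'dq': array([ 0.00010672, -0.00021396,  0.0001888 ,  0.00149056,  0.00029874,
       -0.0008234 ]), 'joint_torque': array([ 5.22769369e-05, -7.13045740e+01, -5.70867670e+01, -1.87879500e-04,
        8.80379579e-03,  3.59492208e-05]), 'position': array([ 0.12813462, -0.56028646,  0.22077532]), 'tcp_rot': array([-3.12056587e+00, -3.52207755e-01, -6.85503037e-05]), 'contact_force': array([ 0.02596547,  0.22066067, -1.56047732]), 'wrist_torque': array([ 0.05333587,  0.05152905, -0.01419699]), 'finger_force': 0.0, 'finger_gap': 0.08566123149191009}
0.025
top [[517.14010226   0.         314.30178029]
 [  0.         517.14010226 236.01512655]
 [  0.           0.           1.        ]] -0.1225130360281403 [[ 0.01469533  0.99704198 -0.07544092  0.48649442]
 [-0.99951421  0.012574   -0.02851741 -0.03418331]
 [-0.02748446  0.07582335  0.99674241  0.85924916]
 [ 0.          0.          0.          1.        ]]
side [[611.6094426    0.         316.54702442]
 [  0.         611.6094426  247.10285523]
 [  0.           0.           1.        ]] -0.1782271617903715 [[-0.97382277  0.1596436  -0.16181206  0.37604021]
 [-0.22721142 -0.70446184  0.67239013  0.62999353]
 [-0.00664764  0.69155437  0.72229382  0.77756937]
 [ 0.          0.          0.          1.        ]]
```

View pics/a.png

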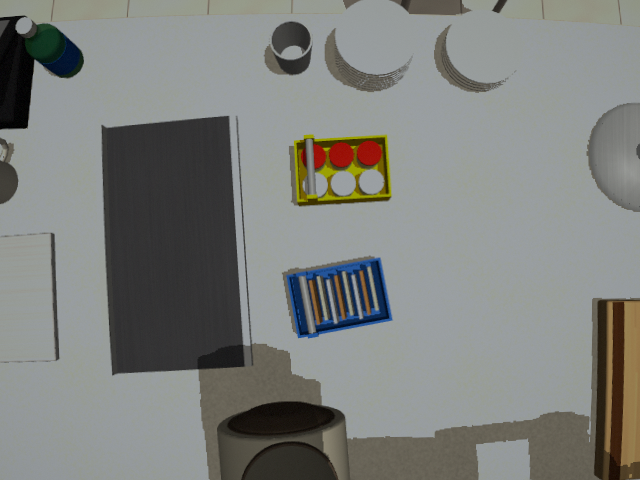

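View pics/b.png

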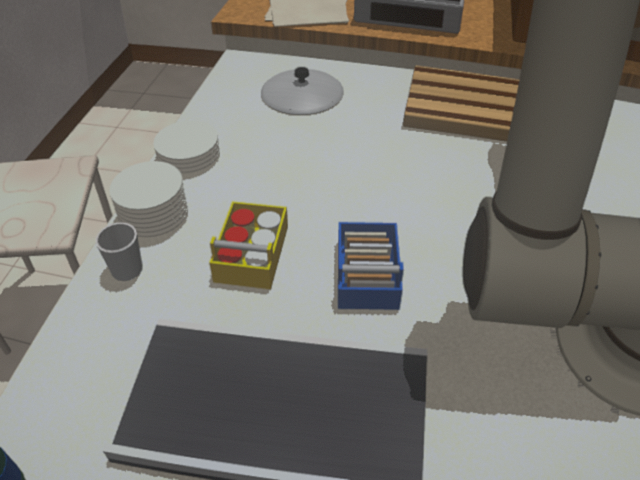

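The top view shows the ledge at the left (front edge from (232,117) to (248,365)). The yellow tray's bar is at about (310,167), and the blue tray's is at about (308,303). In world terms the ledge lies towards +y.

```bash
cat > h.py <<'E'
import numpy as np,cv2
from plant import manip
def cloud(s):
    K=s["mtx"]; h,w=s["depth"].shape
    u,v=np.meshgrid(np.arange(w),np.arange(h))
    p=np.stack([u,v],-1).reshape(-1,1,2).astype(np.float64)
    n=cv2.undistortPointsIter(p,K,np.array([s["k1"],0,0,0.]),None,None,(3,60,1e-10)).reshape(h,w,2)
    d=s["depth"]; c=np.stack([n[...,0]*d,-n[...,1]*d,-d],-1)
    M=s["cam_to_world"]; P=c@M[:3,:3].T+M[:3,3]; P[d<=0]=np.nan
    return P
def hsv(s): return cv2.cvtColor(s["img"],cv2.COLOR_RGB2HSV)
def rect(P):
    return cv2.minAreaRect(P[:,:2].astype(np.float32)*1000)
E
python3 - <<'E'
from h import *
for n in("top","side"):
    s=dict(np.load(n+"0.npz")); P=cloud(s); H=hsv(s); z=P[...,2]
    for nm,lo,hi in(("yellow",22,38),("blue",100,125)):
        m=(H[...,0]>=lo)&(H[...,0]<=hi)&(H[...,1]>150)&(abs(P[...,0]-.55)<.2)&(abs(P[...,1]+.1)<.2)
        r=m&(z>.044)&(z<.057)
        R=rect(P[r]); print(n,nm,m.sum(),r.sum(),R,np.median(z[r]), cv2.boxPoints(R).round(1).tolist())
        # bar: anything z .066-.085 near
        c=np.array(R[0])/1000
        b=(z>.066)&(z<.09)&(np.hypot(P[...,0]-c[0],P[...,1]-c[1])<.1)
        Q=P[b]; print("  bar",b.sum(),rect(Q),Q[:,2].max(),np.median(Q[:,2]))
    m=(z>.009)&(z<.02)&(P[...,1]>.0)&(P[...,1]<.4)&(P[...,0]>.2)
    k,l,st,_=cv2.connectedComponentsWithStats(m.astype(np.uint8),connectivity=4)
    j=1+st[1:,4].argmax(); Q=P[l==j]; print(" ledge",st[j],rect(Q),cv2.boxPoints(rect(Q)).round(1).tolist(),np.median(Q[:,2]))
    # front edge line
    xs=np.arange(.3,.72,.02); 
    e=[(x,np.percentile(Q[abs(Q[:,0]-x)<.01,1],1)) for x in xs if (abs(Q[:,0]-x)<.01).sum()>30]
    e=np.array(e); print(" edge",np.polyfit(e[:,0],e[:,1],1),e[:,1].round(4))
    print(" counter z", np.nanmedian(z[(P[...,1]<-.2)&(P[...,1]>-.35)&(abs(P[...,0]-.55)<.1)]))
E
```

```text
top yellow 2745 815 ((656.7333984375, -53.21434020996094), (101.21707153320312, 149.03085327148438), 4.293372631072998) 0.049124019287340226 [[600.7000122070312, 17.299999237060547], [611.7999877929688, -131.3000030517578], [712.7999877929688, -123.69999694824219], [701.5999755859375, 24.899999618530273]]
  bar 530 ((653.5418701171875, -4.199491500854492), (101.23836517333984, 15.744518280029297), 3.715141773223877) 0.080241932612793 0.07466612667642386
top blue 3181 638 ((452.2961730957031, -50.38227844238281), (99.17135620117188, 148.58294677734375), 11.65795612335205) 0.04935559674763279 [[388.70001220703125, 12.399999618530273], [418.70001220703125, -133.1999969482422], [515.9000244140625, -113.0999984741211], [485.79998779296875, 32.400001525878906]]
  bar 551 ((442.7344970703125, -1.9317893981933594), (100.57028198242188, 15.889937400817871), 11.525900840759277) 0.08193497736127842 0.0749351056886769
 ledge [  104   115   148   259 33435] ((536.0986328125, 222.4636688232422), (422.0640563964844, 231.36805725097656), 5.005176067352295) [[315.79998779296875, 319.29998779296875], 
[... 987 characters left out ...]
2], [515.0999755859375, -113.9000015258789], [484.5, 33.79999923706055]]
  bar 531 ((441.4488220214844, -0.5519180297851562), (99.481201171875, 19.555938720703125), 12.15141487121582) 0.08162235771598214 0.07444633539105883
 ledge [  112   319   316   161 39286] ((537.1083984375, 215.755615234375), (421.7377014160156, 221.76324462890625), 5.121428966522217) [[317.20001220703125, 307.3999938964844], [337.0, 86.5], [757.0, 124.0999984741211], [737.2000122070312, 345.0]] 0.014384886934457386
 edge [0.02313817 0.09958957] [0.1811 0.093  0.0932 0.0954 0.0975 0.0989 0.1002 0.1022 0.1038 0.1062
 0.107  0.1092 0.1111 0.1128 0.1149 0.1161 0.119  0.1204 0.122  0.1237]
 counter z 0.00019010020439125253
```

apply_moves(
  deltas=[
    [0,0,0,0,0,0.076],
    [0,0,0,0,0,0.076],
    [0.02,-0.018,0,0,0,0],
    [0.024,-0.022,0,0,0,0],
    [0.024,-0.022,0,0,0,0],
    [0.024,-0.022,0,0,0,0],
    [0.024,-0.022,0,0,0,0],
    [0.024,-0.022,0,0,0,0],
    [0.024,-0.022,0,0,0,0],
    [0.024,-0.022,0,0,0,0],
    [0.024,-0.022,0,0,0,0],
    [0.024,-0.022,0,0,0,0],
  ],
  fingers=0,
)

```text
time: 1.1
position: [0.3485, -0.3265, 0.2213]
tcp_rot: [-3.139, -0.114, 0.0]
contact_force: [-0.2, -0.9, 0.2]
finger_gap: 0.0853
finger_force: 0.0
```

apply_moves(
  deltas=[
    [0.024,-0.022,0,0,0,0],
    [0.024,-0.022,0,0,0,0],
    [0.024,-0.022,0,0,0,0],
    [0.024,-0.022,0,0,0,0],
    [0.024,-0.022,0,0,0,0],
    [0.024,-0.022,0,0,0,0],
    [0.024,-0.022,0,0,0,0],
    [0.024,-0.022,0,0,0,0],
    [0.024,-0.022,0,0,0,0],
    [0.024,-0.022,0,0,0,0],
    [0.024,-0.022,0,0,0,0],
    [0,0,0,0,0,0],
  ],
)

```text
time: 2.1
position: [0.5959, -0.0636, 0.2204]
tcp_rot: [-3.138, -0.119, 0.001]
contact_force: [0.6, -0.3, -0.9]
finger_gap: 0.0858
finger_force: 0.0
```

apply_moves(
  deltas=[
    [0.0206,-0.0186,0,0,0,0],
    [0.0206,-0.0186,0,0,0,0],
    [0.0206,-0.0186,0,0,0,0],
    [0,0,0.03,0,0,0],
    [0,0,0.03,0,0,0],
    [0,0,0.03,0,0,0],
    [0,0,0.018,0,0,0],
    [0,0,0,0,0,0],
  ],
)

```text
time: 2.77
position: [0.649, -0.0071, 0.1086]
tcp_rot: [-3.138, -0.114, 0.011]
contact_force: [-0.8, 0.2, -0.7]
finger_gap: 0.0854
finger_force: 0.0
```

```bash
python3 - <<'E'
from h import *
s=manip.snapshot("wrist"); cv2.imwrite("pics/c.png",cv2.cvtColor(s["img"],cv2.COLOR_RGB2BGR))
E
```

```text
(no output)
```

View pics/c.png

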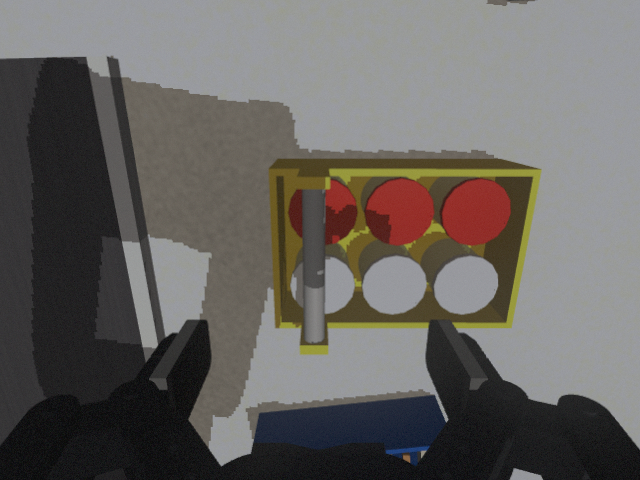

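The wrist view shows the bar at column 315, midway between the fingertips (columns 208 and 428). Next I descend and pinch.

apply_moves(
  deltas=[
    [0.0048,-0.0033,0,0,0,0],
    [0,0,0.015,0,0,0],
    [0,0,0.014,0,0,0],
    [0,0,0,0,0,0],
  ],
)

```text
time: 3.15
position: [0.6556, -0.0033, 0.0839]
tcp_rot: [-3.139, -0.114, 0.001]
contact_force: [-1.2, 0.4, -0.2]
finger_gap: 0.0856
finger_force: 0.0
```

apply_moves(
  deltas=[
    [0,0,0,0,0,0],
    [0,0,0,0,0,0],
    [0,0,0,0,0,0],
    [0,0,0,0,0,0],
    [0,0,0,0,0,0],
    [0,0,0,0,0,0],
    [0,0,0,0,0,0],
    [0,0,0,0,0,0],
  ],
  fingers=255,
)

```text
time: 3.82
position: [0.6556, -0.0036, 0.0845]
tcp_rot: [-3.139, -0.114, -0.0]
contact_force: [-0.0, -0.5, 0.3]
finger_gap: -0.0001
finger_force: 0.0
```

```bash
python3 - <<'E'
from h import *
ims=[]
for n in("wrist","side"):
    s=manip.snapshot(n); np.savez(n+"1.npz",**s); ims.append(cv2.resize(s["img"],(400,300)) if n=="wrist" else s["img"][130:430,120:520])
cv2.imwrite("pics/d.png",cv2.cvtColor(np.hstack(ims),cv2.COLOR_RGB2BGR))
print(manip.state()["qpos"])
E
```

```text
[-1.22894483e-01  3.90943424e-01  1.41586390e+00  9.58419898e-05
  1.33488919e+00  1.37510945e+00]
```

View pics/d.png

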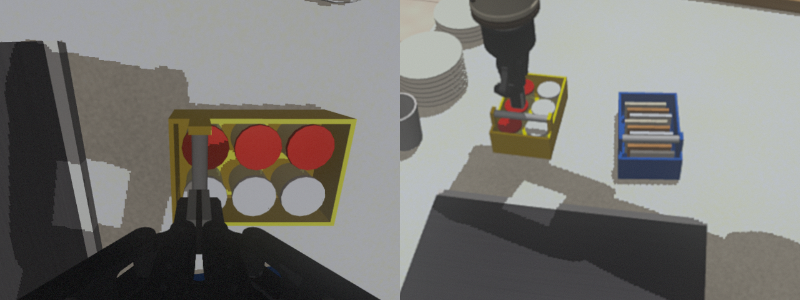

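```bash
python3 - <<'E'
from h import *
s0=dict(np.load("side0.npz")); 
for n in("side","wrist"):
    s=dict(np.load(n+"1.npz")); P=cloud(s); H=hsv(s); z=P[...,2]
    m=(H[...,0]>=22)&(H[...,0]<=38)&(H[...,1]>150)&(abs(P[...,0]-.65)<.12)&(abs(P[...,1]+.05)<.15)
    r=m&(z>.042)&(z<.057); print(n,rect(P[r]),r.sum())
    # points near bar line
    g=np.array([.6556,-.0036])
    d=P[...,:2]-g
    for lo in np.arange(.04,.13,.01):
        q=(z>lo)&(z<=lo+.01)&(abs(d[...,0])<.04)&(abs(d[...,1])<.04)
        Q=d[q]*1000
        if len(Q): print(round(lo,3),len(Q),Q.min(0).round(),Q.max(0).round(),np.median(Q,0).round())
E
```

```text
side ((656.8994140625, -52.142295837402344), (99.77764129638672, 152.86721801757812), 4.054184913635254) 386
0.04 877 [-40. -40.] [40. 29.] [4. 2.]
0.05 70 [-40.  20.] [39. 30.] [-3. 24.]
0.06 49 [-38.   1.] [39.  9.] [2. 5.]
0.07 314 [-40.  -6.] [40. 11.] [-0.  3.]
0.09 14 [-11.  -3.] [11.  9.] [-7.  7.]
0.1 64 [-11.  -6.] [11. 17.] [-6. 10.]
0.11 71 [-11.  -7.] [11. 18.] [-7. 13.]
0.12 43 [-11.  -7.] [ 5. 16.] [-8.  8.]
wrist ((657.7669677734375, -54.96869659423828), (100.39749145507812, 150.27479553222656), 4.062483787536621) 5267
0.04 5989 [-40. -40.] [40. 27.] [ 15. -14.]
0.05 304 [-40.  18.] [39. 26.] [ 7. 23.]
0.06 15 [ 1. -7.] [40.  8.] [15. -4.]
0.07 2129 [-3. -7.] [40.  8.] [21.  1.]
0.09 78 [ 6. -6.] [12.  8.] [11.  1.]
0.1 771 [  6. -13.] [12. 14.] [10.  0.]
0.11 1032 [  5. -13.] [13. 14.] [9. 0.]
0.12 1014 [  3. -13.] [13. 13.] [11.  0.]
```

```bash
python3 - <<'E'
from h import *
s=dict(np.load("wrist1.npz")); P=cloud(s)
print(s["cam_to_world"].round(4))
for c in (300,322):
  for r in range(250,420,12): print(c,r,s["img"][r,c],P[r,c].round(4),s["depth"][r,c].round(3))
st=manip.state(); print(st["position"],st["contact_force"],st["time"])
s=dict(np.load("side1.npz")); P=cloud(s); z=P[...,2]
q=(z>.075)&(z<.11)&(abs(P[...,0]-.6556)<.014)&(abs(P[...,1]+.0036)<.02)
vs,us=np.where(q)
for v in range(vs.min(),vs.max()+1,2):
  k=vs==v
  if k.any(): print(v,us[k].min(),us[k].max(),P[v,int(np.median(us[k]))].round(4))
E
```

```text
[[ 0.0728  0.9436  0.323   0.7389]
 [-0.9973  0.0689  0.0236  0.002 ]
 [ 0.     -0.3239  0.9461  0.2365]
 [ 0.      0.      0.      1.    ]]
300 250 [87 31 22] [0.6695 0.0066 0.0437] 0.205
300 262 [112  94  36] [0.6473 0.0071 0.0049] 0.249
300 274 [110  93  38] [0.6388 0.0066 0.0049] 0.251
300 286 [79 73 53] [0.6399 0.0057 0.0257] 0.231
300 298 [107 102  96] [0.6408 0.005  0.0435] 0.214
300 310 [107 103  98] [0.6333 0.0045 0.0436] 0.217
300 322 [47 46 45] [0.6662 0.0033 0.1127] 0.141
300 334 [52 53 50] [0.6662 0.003  0.1209] 0.133
300 346 [56 55 54] [0.6669 0.0026 0.1292] 0.125
300 358 [26 21 23] [0.6672 0.0023 0.1361] 0.118
300 370 [34 31 33] [0.6672 0.0021 0.142 ] 0.113
300 382 [26 27 28] [0.6674 0.0018 0.1475] 0.107
300 394 [20 27 24] [0.6675 0.0016 0.1525] 0.103
300 406 [23 28 27] [0.6722 0.0015 0.1622] 0.092
300 418 [22 19 26] [0.6714 0.0013 0.1653] 0.089
322 250 [82 79 78] [ 0.6815 -0.004   0.075 ] 0.171
322 262 [82 80 78] [ 0.6755 -0.0045  0.0743] 0.174
322 274 [79 77 76] [ 0.67   -0.0049  0.0754] 0.175
322 286 [81 81 78] [nan nan nan] 0.0
322 298 [82 82 80] [ 0.6578 -0.0058  
[... 236 characters left out ...]
 [ 0.6647 -0.0048  0.1318] 0.123
322 370 [32 29 30] [ 0.6601 -0.0051  0.1319] 0.125
322 382 [34 28 30] [ 0.6552 -0.0055  0.1317] 0.126
322 394 [19 17 17] [ 0.6499 -0.0059  0.1312] 0.129
322 406 [58 58 57] [ 0.6459 -0.0062  0.1324] 0.129
322 418 [155 157 157] [ 0.5155 -0.0175 -0.0007] 0.297
[ 0.65561881 -0.00356519  0.08441931] [ 0.01260431  0.2190757  -0.23049077] 3.9167
228 244 245 [ 0.6457 -0.0069  0.1098]
230 244 245 [ 0.6443 -0.0026  0.1098]
232 230 245 [0.646  0.0023 0.1098]
234 230 244 [0.6541 0.0078 0.109 ]
236 230 244 [0.6515 0.0111 0.1084]
238 234 243 [0.6507 0.0102 0.1033]
242 232 235 [ 0.667  -0.0047  0.0757]
244 231 247 [ 0.6536 -0.0008  0.0781]
246 237 246 [0.6485 0.     0.0755]
```

The camera depth puts the closed fingertips at z ≈ 0.10, about 40 mm higher than the reported pose implies, so they closed above the bar. I'll reopen, go down partway, and measure again.

apply_moves(
  deltas=[
    [0,0,0,0,0,0],
    [0,0,0,0,0,0],
    [0,0,0,0,0,0],
    [0,0,0,0,0,0],
    [0,0,0,0,0,0],
    [0,0,0.01,0,0,0],
    [0,0,0.01,0,0,0],
    [0,0,0,0,0,0],
  ],
  fingers=100,
)

```text
time: 4.58
position: [0.6544, -0.0034, 0.0614]
tcp_rot: [-3.139, -0.114, 0.005]
contact_force: [-0.8, -0.3, 0.1]
finger_gap: 0.0517
finger_force: 0.0
```

```bash
cat >> h.py <<'E'
def tip(s,g):
    "lowest finger points per finger near g (x,y): dark pixels above z=.08"
    P=cloud(s); z=P[...,2]; d=P[...,:2]-g
    q=(s["img"].max(-1)<75)&(abs(d[...,0])<.02)&(abs(d[...,1])<.07)
    return P[q]
E
python3 - <<'E'
from h import *
st=manip.state(); print(st["position"],st["contact_force"],st["finger_gap"],st["qpos"])
s=manip.snapshot("wrist"); np.savez("wrist2.npz",**s); print(s["cam_to_world"][:3,3])
P=cloud(s); g=st["position"][:2]; d=P[...,:2]-g; z=P[...,2]
# finger front faces: x ~ g+.011
q=(abs(d[...,0]-.0115)<.003)&(abs(d[...,1])<.06)&(z<.2)
for sgn in(-1,1):
    Q=P[q&(np.sign(d[...,1])==sgn)]
    for lo in np.arange(.05,.15,.01):
        k=(Q[:,2]>lo)&(Q[:,2]<=lo+.01)
        if k.sum(): print(sgn,round(lo,2),k.sum(),(Q[k,1].min()-g[1]).round(4),(Q[k,1].max()-g[1]).round(4))
s=manip.snapshot("side"); np.savez("side2.npz",**s)
cv2.imwrite("pics/e.png",cv2.cvtColor(cv2.resize(s["img"][130:330,170:330],None,fx=3,fy=3),cv2.COLOR_RGB2BGR))
E
```

```text
[ 0.6544241  -0.00343048  0.06143314] [-0.77408161 -0.32638059  0.07162629] 0.051739827315245124 [-1.22919465e-01  4.09471169e-01  1.43935288e+00  1.07655543e-04
  1.29630674e+00  1.37510592e+00]
[0.73822093 0.00204344 0.21318953]
-1 0.07 256 -0.0321 -0.0
-1 0.08 438 -0.0395 -0.0252
-1 0.09 576 -0.0396 -0.0252
-1 0.1 612 -0.0398 -0.0252
-1 0.11 533 -0.0482 -0.0252
-1 0.12 1258 -0.0486 -0.023
-1 0.13 459 -0.0491 -0.0226
-1 0.14 1824 -0.0521 -0.0
1 0.05 34 0.0207 0.0246
1 0.06 1 0.0058 0.0058
1 0.07 224 0.0 0.0326
1 0.08 239 0.0258 0.0327
1 0.09 283 0.0257 0.0326
1 0.1 358 0.0258 0.0327
1 0.11 496 0.0259 0.051
1 0.12 1826 0.0236 0.0583
1 0.13 1099 0.023 0.06
1 0.14 2109 0.0 0.0599
```

View pics/e.png

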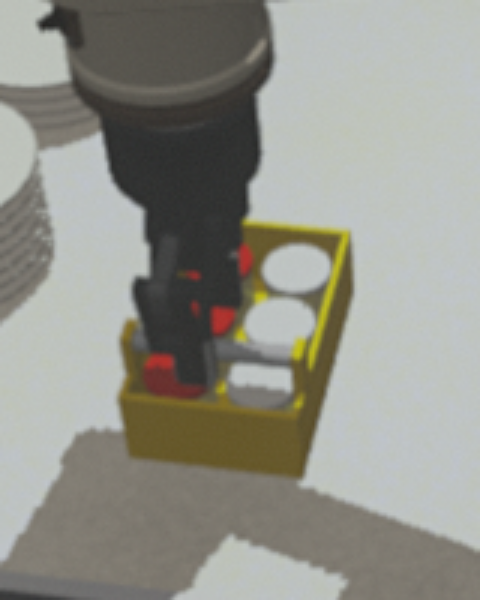

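The side view shows the fingers straddling the bar (bar at about (250,350) in the crop), with the tips only just below its top. I'll measure the tip height exactly.

```bash
python3 - <<'E'
from h import *
s=dict(np.load("wrist2.npz")); P=cloud(s); g=np.array([.6544,-.0034]); d=P[...,:2]-g; z=P[...,2]
for lo,hi in((-.0395,-.0265),(.0265,.0325)):
    q=(abs(d[...,0]-.0115)<.004)&(d[...,1]>lo)&(d[...,1]<hi)&(z<.2)
    print(np.sort(z[q])[:400:15].round(4))
    vs,us=np.where(q&(z>.07)); print(vs.max(),vs.min())
E
```

```text
[0.0031 0.0041 0.0044 0.0046 0.0049 0.0052 0.0056 0.0422 0.043  0.0433
 0.0435 0.0438 0.044  0.0444 0.0784 0.0796 0.0803 0.081  0.0817 0.0821
 0.0827 0.0832 0.0837 0.0841 0.0845 0.0848 0.0851]
412 307
[-0.001   0.0786  0.0797  0.0803  0.0811  0.082   0.0825  0.0832  0.0839
  0.0846  0.0857  0.0862  0.087   0.0877  0.0883  0.0892  0.0897  0.0905
  0.0912  0.0919  0.0924  0.0928  0.0935  0.0942  0.095   0.0956  0.0961]
467 307
```

apply_moves(
  deltas=[
    [0,0,0.01,0,0,0],
    [0,0,0.009,0,0,0],
    [0,0,0,0,0,0],
  ],
)

```text
time: 4.93
position: [0.6547, -0.0035, 0.043]
tcp_rot: [-3.139, -0.114, 0.004]
contact_force: [0.1, 0.7, -1.0]
finger_gap: 0.0518
finger_force: 0.0
```

apply_moves(
  deltas=[
    [0,0,0,0,0,0],
    [0,0,0,0,0,0],
    [0,0,0,0,0,0],
    [0,0,0,0,0,0],
    [0,0,0,0,0,0],
    [0,0,0,0,0,0],
  ],
  fingers=255,
)

```text
time: 5.43
position: [0.6559, -0.0037, 0.046]
tcp_rot: [3.139, 0.114, 0.001]
contact_force: [0.1, -2.2, 5.5]
finger_gap: 0.0099
finger_force: 58.7
```

apply_moves(
  deltas=[
    [0,0,-0.004,0,0,0],
    [0,0,-0.004,0,0,0],
    [0,0,-0.004,0,0,0],
    [0,0,-0.004,0,0,0],
    [0,0,-0.004,0,0,0],
    [0,0,-0.002,0,0,0],
    [0,0,0,0,0,-0.008],
    [0,0,0,0,0,-0.008],
    [0,0,0,0,0,0],
  ],
)

```text
time: 6.18
position: [0.6555, -0.0035, 0.0672]
tcp_rot: [-3.138, -0.141, 0.001]
contact_force: [-0.2, -0.2, -4.7]
finger_gap: 0.01
finger_force: 58.4
```

```bash
python3 - <<'E'
from h import *
s=manip.snapshot("side"); np.savez("side3.npz",**s)
cv2.imwrite("pics/f.png",cv2.cvtColor(cv2.resize(s["img"][130:430,120:420],None,fx=2,fy=2),cv2.COLOR_RGB2BGR))
P=cloud(s);H=hsv(s);z=P[...,2]
m=(H[...,0]>=22)&(H[...,0]<=38)&(H[...,1]>150)&(abs(P[...,0]-.65)<.12)&(abs(P[...,1]+.05)<.15)
Q=P[m]
for lo in np.arange(-.16,.06,.02):
    k=(Q[:,1]>lo)&(Q[:,1]<lo+.02)
    if k.any(): print(round(lo,2),k.sum(),np.percentile(Q[k,2],[2,98]).round(4))
print(manip.state()["position"],manip.state()["tcp_rot"])
E
```

```text
-0.14 85 [0.0272 0.0693]
-0.12 47 [0.02   0.0699]
-0.1 19 [0.0298 0.0699]
-0.08 28 [0.0242 0.0709]
-0.06 24 [0.0577 0.0719]
-0.04 42 [0.0235 0.0725]
-0.02 29 [0.044 0.102]
-0.0 141 [0.0294 0.0997]
0.02 684 [0.0267 0.0733]
[ 0.65549774 -0.003545    0.06714459] [-3.13829467e+00 -1.39857232e-01  6.52877183e-04]
```

View pics/f.png

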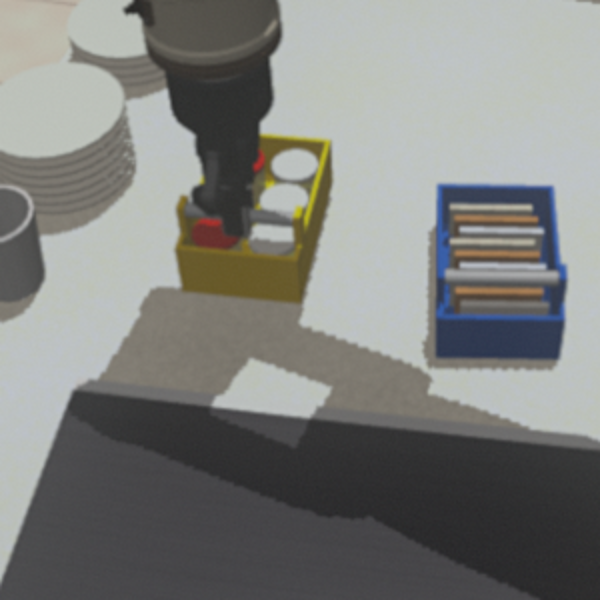

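The side view shows the tray still level: the pinch friction held it and all of it rose about 20 mm. The rear rim is at z 0.069 and the front rim at 0.073. I'll lower it back in place, then raise the bar while tilting the tool so the rear edge stays down.

apply_moves(
  deltas=[
    [0,0,0.005,0,0,0],
    [0,0,0.005,0,0,0],
    [0,0,0.005,0,0,0],
    [0,0,0.0035,0,0,0],
    [0,0,0,0,0,0],
  ],
)

```text
time: 6.65
position: [0.6552, -0.0035, 0.0477]
tcp_rot: [-3.138, -0.139, 0.002]
contact_force: [-0.2, 0.2, -3.7]
finger_gap: 0.0094
finger_force: 58.6
```

apply_moves(
  deltas=[
    [0,0,0,0.018,0,0],
    [0,0,-0.002,0.018,0,0],
    [0,0,-0.002,0.018,0,0],
    [0,0,-0.002,0.018,0,0],
    [0,0,-0.002,0.018,0,0],
    [0,0,-0.002,0.018,0,0],
    [0,0,-0.002,0.018,0,0],
    [0,0,-0.002,0.018,0,0],
    [0,0,-0.002,0.008,0,0],
    [0,0,0,0,0,0],
  ],
)

```text
time: 7.48
position: [0.6559, -0.0053, 0.0652]
tcp_rot: [-2.986, -0.132, 0.01]
contact_force: [-0.1, 0.5, -2.7]
finger_gap: 0.0095
finger_force: 58.8
```

```bash
cat >> h.py <<'E'
def tray(n="side",save=None):
    s=manip.snapshot(n)
    if save: np.savez(save,**s)
    P=cloud(s);H=hsv(s);z=P[...,2]
    m=(H[...,0]>=22)&(H[...,0]<=38)&(H[...,1]>150)&(abs(P[...,0]-.63)<.12)&(P[...,1]>-.2)&(P[...,1]<.4)&(z<.12)&(z>-.01)
    return s,P,P[m]
def prof(Q):
    a=np.deg2rad(5.05); dx=np.array([-np.sin(a),np.cos(a)]); o=np.array([.546,.107])
    u=(Q[:,:2]-o)@dx; v=(Q[:,:2]-o)@np.array([-dx[1],dx[0]])   # ledge frame x,y
    for lo in np.arange(-.3,.24,.02):
        k=(u>lo)&(u<lo+.02)
        if k.sum()>8: print(round(lo,2),k.sum(),np.percentile(Q[k,2],[2,98]).round(4))
    print("u range",np.percentile(u,[.3,99.7]).round(4),"v",np.percentile(v,[.3,99.7]).round(4))
    return u,v
E
python3 - <<'E'
from h import *
s,P,Q=tray(); prof(Q); print(manip.state())
E
```

```text
-0.26 63 [0.0313 0.0514]
-0.24 90 [0.0071 0.0527]
-0.22 19 [0.0437 0.0577]
-0.2 27 [0.0129 0.0606]
-0.18 25 [0.0583 0.0646]
-0.16 22 [0.0175 0.0668]
-0.14 18 [0.0775 0.0994]
-0.12 91 [0.0589 0.0985]
-0.1 1341 [0.0276 0.0738]
u range [-0.2426 -0.0878] v [-0.1452 -0.0475]
{'time': 7.5333, 'qpos': array([-0.19970216,  0.423117  ,  1.420676  ,  0.14985993,  1.34374651,
        1.24554004]), 'dq': array([ 0.01052223, -0.0006383 ,  0.00515465, -0.00885558, -0.00521194,
        0.00752358]), 'joint_torque': array([ -0.56046993, -93.44603777, -54.27971005,   1.48374394,
         0.596522  ,  -0.18252418]), 'position': array([ 0.65581727, -0.00504612,  0.06496206]), 'tcp_rot': array([-2.98652641, -0.1320901 ,  0.00989993]), 'contact_force': array([ 0.37304911, -0.38117456, -3.25340238]), 'wrist_torque': array([-0.25406966, -0.06848279, -0.00755876]), 'finger_force': 58.75207185745239, 'finger_gap': 0.009703270236983587}
```

```bash
python3 - <<'E'
from h import *
from scipy.spatial.transform import Rotation as R
M=R.from_rotvec(manip.state()["tcp_rot"]).as_matrix(); print(M.round(3))
a=np.deg2rad(5.05); print((M.T@[-np.sin(a),np.cos(a),0]*.115).round(4), (M.T@[0,0,1]).round(4))
E
```

```text
[[ 0.996  0.087 -0.013]
 [ 0.088 -0.985  0.151]
 [ 0.    -0.152 -0.988]]
[ 0.     -0.1137  0.0174] [ 1.000e-04 -1.517e-01 -9.884e-01]
```

apply_moves(
  deltas=[
    [0,-0.0047,0.0007,0,0,0],
    [0,-0.0047,0.0007,0,0,0],
    [0,-0.0047,0.0007,0,0,0],
    [0,-0.0047,0.0007,0,0,0],
    [0,-0.0047,0.0007,0,0,0],
    [0,-0.0047,0.0007,0,0,0],
    [0,-0.0047,0.0007,0,0,0],
    [0,-0.0047,0.0007,0,0,0],
    [0,-0.0047,0.0007,0,0,0],
    [0,-0.0047,0.0007,0,0,0],
    [0,-0.0047,0.0007,0,0,0],
    [0,-0.0047,0.0007,0,0,0],
  ],
)

```text
time: 8.53
position: [0.6507, 0.0524, 0.0651]
tcp_rot: [-2.987, -0.133, 0.01]
contact_force: [-0.6, -0.3, -4.1]
finger_gap: 0.0099
finger_force: 58.7
```

```bash
python3 - <<'E'
from h import *
s,P,Q=tray(); prof(Q); st=manip.state(); print(st["position"],st["tcp_rot"],st["contact_force"])
E
```

```text
-0.2 120 [0.0318 0.0519]
-0.18 58 [0.005  0.0534]
-0.16 21 [0.0425 0.0571]
-0.14 26 [0.0143 0.0605]
-0.12 25 [0.0581 0.063 ]
-0.1 22 [0.0192 0.0669]
-0.08 35 [0.0552 0.0991]
-0.06 173 [0.0596 0.098 ]
-0.04 1387 [0.027  0.0734]
u range [-0.185  -0.0306] v [-0.1456 -0.0473]
[0.65056472 0.05321591 0.0651399 ] [-2.98627396 -0.133222    0.01016737] [-0.29374035  0.9519711  -2.44675737]
```

apply_moves(
  deltas=[
    [0,0,0,0.013,0,0],
    [0,0,0,0.013,0,0],
    [0,0,0,0,0,0],
    [0,0,0,0,0,0],
  ],
)

```text
time: 8.92
position: [0.6509, 0.0515, 0.0652]
tcp_rot: [-2.961, -0.13, 0.011]
contact_force: [-0.3, 1.6, -1.0]
finger_gap: 0.0096
finger_force: 59.0
```

```bash
python3 - <<'E'
from h import *
s,P,Q=tray(); prof(Q); st=manip.state(); print(st["position"],st["tcp_rot"],st["contact_force"],st["wrist_torque"])
E
```

```text
-0.2 141 [0.0204 0.0524]
-0.18 45 [0.0035 0.0541]
-0.16 22 [0.0408 0.0581]
-0.14 28 [0.0123 0.0609]
-0.12 23 [0.0569 0.0647]
-0.1 22 [0.0201 0.0684]
-0.08 53 [0.0659 0.0987]
-0.06 342 [0.0552 0.0872]
-0.04 1198 [0.0273 0.0713]
u range [-0.1874 -0.0319] v [-0.1458 -0.0474]
[0.6508313  0.05151465 0.06515359] [-2.96082935 -0.13064774  0.01138189] [ 0.95790221  0.67412893 -1.30671028] [-0.08361254 -0.09564754  0.04487934]
```

apply_moves(
  deltas=[
    [0,-0.0048,0.0009,0,0,0],
    [0,-0.0048,0.0008,0,0,0],
    [0,-0.0048,0.0009,0,0,0],
    [0,-0.0048,0.0008,0,0,0],
    [0,-0.0048,0.0009,0,0,0],
    [0,-0.0048,0.0008,0,0,0],
    [0,-0.0048,0.0009,0,0,0],
    [0,-0.0048,0.0008,0,0,0],
    [0,-0.0048,0.0009,0,0,0],
    [0,-0.0048,0.0008,0,0,0],
    [0,-0.0048,0.0009,0,0,0],
    [0,-0.0048,0.0008,0,0,0],
  ],
)

```text
time: 9.97
position: [0.6455, 0.1107, 0.0653]
tcp_rot: [-2.961, -0.131, 0.012]
contact_force: [0.7, -1.1, -2.8]
finger_gap: 0.0095
finger_force: 58.9
```

```bash
python3 - <<'E'
from h import *
s,P,Q=tray(); prof(Q); st=manip.state(); print(st["position"],st["tcp_rot"],st["contact_force"],st["wrist_torque"])
cv2.imwrite("pics/g.png",cv2.cvtColor(cv2.resize(s["img"][130:430,120:420],None,fx=1.6,fy=1.6),cv2.COLOR_RGB2BGR))
E
```

```text
-0.14 174 [0.0265 0.0515]
-0.12 54 [0.0047 0.0541]
-0.1 28 [0.0347 0.0587]
-0.08 25 [0.0548 0.0613]
-0.06 20 [0.0574 0.064 ]
-0.04 30 [0.0188 0.0682]
-0.02 93 [0.0283 0.1006]
0.0 481 [0.0364 0.0786]
0.02 1228 [0.0253 0.0698]
u range [-0.1281  0.0277] v [-0.1455 -0.0473]
[0.64531366 0.11152293 0.06528327] [-2.96031404 -0.13211617  0.01196009] [-0.89881809  1.31249683 -2.50006588] [-0.17494167 -0.09789292  0.00441282]
```

View pics/g.png

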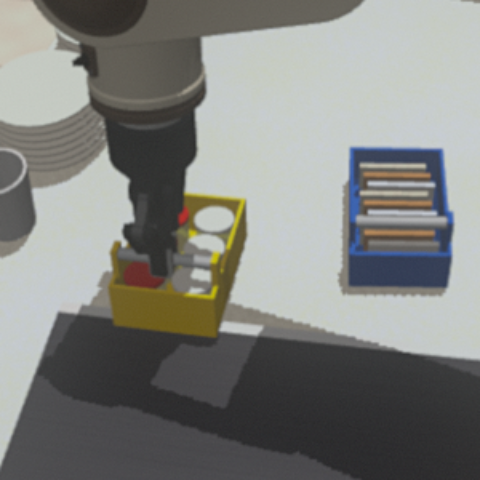

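The side view shows the front wall over the ledge edge at about (165,325) in the crop, with the rear still on the counter. I'll lower it, let go, and lift clear.

apply_moves(
  deltas=[
    [0,0.0003,0.0015,-0.01,0,0],
    [0,0.0003,0.0015,-0.01,0,0],
    [0,0.0003,0.0015,-0.01,0,0],
    [0,0,0,0,0,0],
  ],
)

```text
time: 10.35
position: [0.6455, 0.1103, 0.0605]
tcp_rot: [-2.992, -0.133, 0.01]
contact_force: [0.1, 1.3, 0.2]
finger_gap: 0.0098
finger_force: 59.1
```

apply_moves(
  deltas=[
    [0,0,0,0,0,0],
    [0,0,0,0,0,0],
    [0,0,0,0,0,0],
    [0,0,0,0,0,0],
    [0,0,0,0,0,0],
  ],
  fingers=110,
)

```text
time: 10.77
position: [0.6456, 0.1099, 0.0607]
tcp_rot: [-2.991, -0.133, 0.01]
contact_force: [-0.2, 1.4, -0.4]
finger_gap: 0.0481
finger_force: 0.0
```

```bash
python3 - <<'E'
from h import *
s,P,Q=tray(); prof(Q); st=manip.state(); print(st["position"],st["tcp_rot"],st["contact_force"],st["finger_gap"],st["qpos"])
E
```

```text
-0.14 147 [0.0071 0.0521]
-0.12 46 [0.0043 0.0545]
-0.1 30 [0.0092 0.0567]
-0.08 35 [0.0101 0.0584]
-0.06 25 [0.0545 0.0614]
-0.04 32 [0.0133 0.0644]
-0.02 66 [0.0665 0.095 ]
0.0 582 [0.0324 0.0772]
0.02 1044 [0.0182 0.064 ]
u range [-0.1281  0.0259] v [-0.1454 -0.0474]
[0.6455391  0.10996623 0.06068393] [-2.99069413 -0.13265451  0.00985438] [-0.14864014  0.02094869 -0.19429329] 0.04854641712570508 [-0.02416578  0.40778302  1.45127533  0.15264651  1.30234304  1.41595589]
```

apply_moves(
  deltas=[
    [0,0,-0.01,0,0,0],
    [0,0,-0.022,0,0,0],
    [0,0,-0.022,0,0,0],
    [0,0,-0.02,0,0,0],
    [0,0,0,-0.075,0,0],
    [0,0,0,-0.075,0,0],
    [0,0,0,0,0,0],
  ],
)

```text
time: 11.4
position: [0.6466, 0.1004, 0.1354]
tcp_rot: [3.133, 0.141, 0.003]
contact_force: [-0.1, 1.0, -1.0]
finger_gap: 0.0485
finger_force: 0.0
```

apply_moves(
  deltas=[
    [0,0,0,0,0,-0.12],
    [0,0,0,0,0,-0.12],
    [0,0,0,0,0,-0.12],
    [0,0,0,0,0,-0.12],
    [0,0,0,0,0,-0.12],
    [0,0,0,0,0,-0.12],
    [0,0,0,0,0,-0.12],
    [0,0,0,0,0,-0.12],
    [0,0,0,0,0,-0.12],
    [0,0,0,0,0,-0.12],
    [0,0,0,0,0,-0.12],
    [0,0,0,0,0,-0.12],
  ],
)

```text
time: 12.4
position: [0.6464, 0.0991, 0.1342]
tcp_rot: [-2.261, -2.181, 0.0]
contact_force: [-0.1, -0.6, 0.7]
finger_gap: 0.0485
finger_force: 0.0
```

apply_moves(
  deltas=[
    [0,0,0,0,0,-0.12],
    [-0.025,0,0,0,0,0],
    [-0.03,0,0,0,0,0],
    [-0.03,0,0,0,0,0],
    [-0.03,0,0,0,0,0],
    [-0.03,0,0,0,0,0],
    [0,0,0,0,0,0],
    [0,0,0,0,0,0],
  ],
)

```text
time: 13.07
position: [0.6577, -0.047, 0.1342]
tcp_rot: [2.136, 2.304, -0.0]
contact_force: [-0.1, 1.5, -0.0]
finger_gap: 0.0486
finger_force: 0.0
```

```bash
cat > tgt.py <<'E'
from h import *
from scipy.spatial.transform import Rotation as R
import sys
a=np.deg2rad(5.05); d=np.array([-np.sin(a),np.cos(a),0]); e=np.array([-d[1],d[0],0]); o=np.array([.546,.107,0])
st=manip.state(); M=R.from_rotvec(st["tcp_rot"]).as_matrix()
u,v,z=map(float,sys.argv[1:4])
t=o+u*d+v*e+[0,0,z]; print("delta tool",(M.T@(t-st["position"])).round(4))
T=np.stack([d,-e,np.cross(d,-e)],1)
print("turn",R.from_matrix(M.T@T).as_rotvec().round(4),st["position"],st["contact_force"].round(1),st["time"])
p=st["position"]-o; print("u v",p@d,p@e)
E
python3 tgt.py -0.165 -0.0964 0.0095; python3 - <<'E'
from h import *
s,P,Q=tray("side"); u,v=prof(Q); s,P,Q=tray("top"); k=(Q[:,2]>.03); print(k.sum(),rect(Q[k]))
E
```

```text
delta tool [-0.0018 -0.0013  0.1247]
turn [ 0.      0.0002 -0.0126] [ 0.65769354 -0.0470011   0.13424212] [-0.1  1.5 -0. ] 13.0667
u v -0.16323513353201097 -0.09770401936835771
-0.14 43 [0.0056 0.0528]
-0.12 34 [0.0045 0.0537]
-0.1 26 [0.032  0.0566]
-0.08 44 [0.0109 0.0582]
-0.06 47 [0.0209 0.0609]
-0.04 62 [0.0153 0.0639]
-0.02 103 [0.0206 0.0938]
0.0 574 [0.0303 0.0723]
0.02 1051 [0.0177 0.0619]
u range [-0.1274  0.0255] v [-0.146  -0.0475]
691 ((649.2412109375, 38.205848693847656), (101.23324584960938, 104.01542663574219), 4.972220420837402)
```

apply_moves(
  deltas=[
    [-0.002,-0.001,0.015,0,0,-0.0126],
    [0,0,0.03,0,0,0],
    [0,0,0.03,0,0,0],
    [0,0,0.02,0,0,0],
    [0,0,0,0,0,0],
  ],
)

```text
time: 13.58
position: [0.6547, -0.0459, 0.0347]
tcp_rot: [-2.114, -2.318, 0.006]
contact_force: [-0.1, -0.3, -0.7]
finger_gap: 0.0488
finger_force: 0.0
```

```bash
python3 tgt.py -0.165 -0.0964 0.0095; python3 - <<'E'
from h import *
s=manip.snapshot("wrist"); P=cloud(s); st=manip.state(); g=st["position"][:2]; a=np.deg2rad(5.05); d=np.array([-np.sin(a),np.cos(a)]); w=P[...,:2]-g
u=w@d; v=w@np.array([-d[1],d[0]]); z=P[...,2]
for sg in(-1,1):
    q=(abs(u-.0115)<.004)&(v*sg>.026)&(v*sg<.034)&(z>.03); print(sg,np.sort(z[q])[:60:6].round(4),q.sum())
cv2.imwrite("pics/i.png",cv2.cvtColor(s["img"],cv2.COLOR_RGB2BGR))
E
```

```text
delta tool [-0.0031  0.0017  0.0252]
turn [-0.0061 -0.0006  0.0037] [ 0.65471026 -0.04594336  0.03474687] [-0.1 -0.3 -0.7] 13.5833
u v -0.16191889997364084 -0.09482542578941423
-1 [0.0496 0.0509 0.0516 0.0521 0.0526 0.0532 0.0538 0.0542 0.0544 0.055 ] 1947
1 [0.0496 0.0508 0.0517 0.0519 0.0522 0.0525 0.0529 0.0531 0.0536 0.054 ] 2181
```

View pics/i.png

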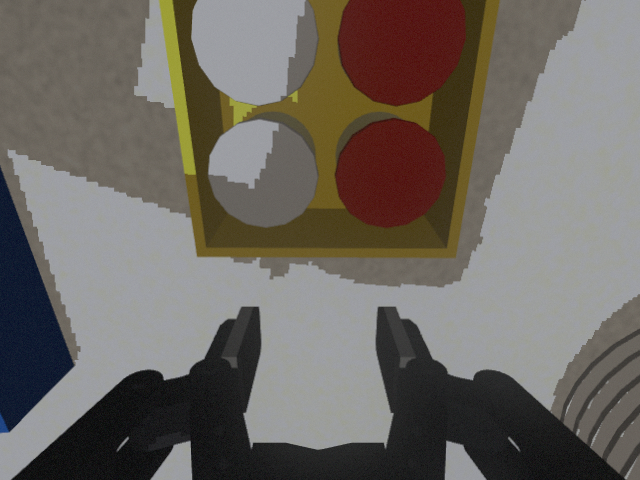

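The wrist view shows the fingers centred behind the rear wall (fingers at columns 215–420, wall at columns 198–457). The tips are at z 0.049. I'll lower 25 mm and push square.

apply_moves(
  deltas=[
    [-0.003,0.0017,0.01,-0.006,0,0.003],
    [0,0,0.015,0,0,0],
    [0,0,0,0,0,0],
    [0.005,0,0,0,0,0],
    [0.005,0,0,0,0,0],
    [0.005,0,0,0,0,0],
    [0.005,0,0,0,0,0],
    [0.004,0,0,0,0,0],
    [0.004,0,0,0,0,0],
    [0.004,0,0,0,0,0],
    [0.004,0,0,0,0,0],
    [0.004,0,0,0,0,0],
  ],
)

```text
time: 14.63
position: [0.6556, -0.0104, 0.0142]
tcp_rot: [2.118, 2.312, 0.005]
contact_force: [0.6, -2.9, 1.9]
finger_gap: 0.0488
finger_force: 1.6
```

```bash
python3 tgt.py 0.019 -0.0964 0.0095; python3 - <<'E'
from h import *
s,P,Q=tray("side"); u,v=prof(Q)
E
```

```text
delta tool [ 0.1456 -0.0025  0.0044]
turn [ 0.0062  0.0022 -0.0006] [ 0.65558742 -0.01041928  0.01423371] [ 0.6 -2.9  1.9] 14.6333
u v -0.12660992407361352 -0.09882618783015845
-0.12 376 [0.0082 0.0517]
-0.1 47 [0.0068 0.0551]
-0.08 48 [0.0106 0.0582]
-0.06 51 [0.0179 0.0605]
-0.04 62 [0.0195 0.064 ]
-0.02 82 [0.0162 0.0783]
0.0 169 [0.025  0.0957]
0.02 1604 [0.0213 0.0698]
0.04 44 [0.0212 0.0347]
u range [-0.1139  0.0409] v [-0.1461 -0.0475]
```

apply_moves(
  deltas=[
    [0.005,-0.0002,0,0,0,0],
    [0.005,-0.0002,0,0,0,0],
    [0.005,-0.0002,0,0,0,0],
    [0.005,-0.0002,0,0,0,0],
    [0.005,-0.0002,0,0,0,0],
    [0.005,-0.0002,0,0,0,0],
    [0.005,-0.0002,0,0,0,0],
    [0.005,-0.0002,0,0,0,0],
    [0.005,-0.0002,0,0,0,0],
    [0.004,0,0,0,0,0],
    [0.004,0,0,0,0,0],
    [0.004,0,0,0,0,0],
  ],
)

```text
time: 15.68
position: [0.6486, 0.0465, 0.0138]
tcp_rot: [2.118, 2.313, 0.005]
contact_force: [-0.6, -2.0, -0.4]
finger_gap: 0.0487
finger_force: 0.8
```

```bash
python3 tgt.py 0.019 -0.0964 0.0095; python3 - <<'E'
from h import *
s,P,Q=tray("side"); u,v=prof(Q); k=(Q[:,2]>.044)&(Q[:,2]<.072); print(rect(Q[k]))
E
```

```text
delta tool [ 0.0883 -0.0005  0.0042]
turn [ 0.0058  0.0018 -0.0004] [0.64860843 0.04654219 0.01384301] [-0.6 -2.  -0.4] 15.6833
u v -0.069255243988289 -0.09688832541578656
-0.06 399 [0.0199 0.0661]
-0.04 68 [0.0185 0.067 ]
-0.02 82 [0.0182 0.0674]
0.0 121 [0.0179 0.0663]
0.02 133 [0.0187 0.0661]
0.04 130 [0.0177 0.0834]
0.06 264 [0.0259 0.0937]
0.08 1475 [0.0164 0.066 ]
u range [-0.0573  0.094 ] v [-0.1453 -0.0448]
((639.1227416992188, 131.82278442382812), (101.32337188720703, 155.3111572265625), 4.571056842803955)
```

The tray is now flat (rim about 0.066 at both ends), with its rear 57 mm short of the edge. I'll keep pushing.

apply_moves(
  deltas=[
    [0.005,0,0,0,0,0],
    [0.005,0,0,0,0,0],
    [0.005,0,0,0,0,0],
    [0.005,0,0,0,0,0],
    [0.005,0,0,0,0,0],
    [0.005,0,0,0,0,0],
    [0.005,0,0,0,0,0],
    [0.005,0,0,0,0,0],
    [0.005,0,0,0,0,0],
    [0.005,0,0,0,0,0],
    [0.005,0,0,0,0,0],
    [0.005,0,0,0,0,0],
  ],
)

```text
time: 16.73
position: [0.6435, 0.1063, 0.0139]
tcp_rot: [2.118, 2.313, 0.005]
contact_force: [-0.3, -1.6, -0.2]
finger_gap: 0.0485
finger_force: 0.8
```

apply_moves(
  deltas=[
    [0.004,0,0,0,0,0],
    [0.004,0,0,0,0,0],
    [0.004,0,0,0,0,0],
    [0.004,0,0,0,0,0],
    [0.003,0,0,0,0,0],
    [0.003,0,0,0,0,0],
    [0.002,0,0,0,0,0],
    [0.001,0,0,0,0,0],
    [0.001,0,0,0,0,0],
    [0,0,0,0,0,0],
    [0,0,0,0,0,0],
  ],
)

```text
time: 17.65
position: [0.6412, 0.1317, 0.0137]
tcp_rot: [2.119, 2.313, 0.005]
contact_force: [0.2, 0.5, 0.2]
finger_gap: 0.0487
finger_force: 0.0
```

```bash
python3 tgt.py 0.019 -0.0964 0.0095; python3 - <<'E'
from h import *
s,P,Q=tray("side"); u,v=prof(Q)
E
```

```text
delta tool [ 0.0027 -0.0006  0.0042]
turn [ 0.0059  0.0017 -0.0006] [0.64117276 0.131746   0.01373953] [0.2 0.5 0.2] 17.65
u v 0.016272350895383224 -0.09698159664960238
0.02 587 [0.0223 0.0661]
0.04 105 [0.0177 0.0666]
0.06 173 [0.0172 0.0667]
0.08 187 [0.017 0.066]
0.1 212 [0.0177 0.0663]
0.12 185 [0.0178 0.0667]
0.14 314 [0.0172 0.0935]
0.16 1587 [0.0168 0.0753]
u range [0.0279 0.1792] v [-0.1463 -0.045 ]
```

Rear edge is 28 mm inside the ledge. I'll back off, raise the arm and check.

apply_moves(
  deltas=[
    [-0.005,0,0,0,0,0],
    [-0.015,0,0,0,0,0],
    [-0.03,0,0,0,0,0],
    [-0.03,0,0,0,0,0],
    [0,0,-0.03,0,0,0],
    [0,0,-0.035,0,0,0],
    [0,0,-0.035,0,0,0],
    [-0.03,0,-0.02,0,0,0],
    [-0.03,0,0,0,0,0],
    [-0.03,0,0,0,0,0],
    [0,0,0,0,0,0],
    [0,0,0,0,0,0],
  ],
)

```text
time: 18.7
position: [0.6552, -0.04, 0.134]
tcp_rot: [2.122, 2.31, 0.005]
contact_force: [0.3, -0.2, -0.5]
finger_gap: 0.0483
finger_force: 0.0
```

```bash
python3 - <<'E'
from h import *
s,P,Q=tray("side"); u,v=prof(Q); st=manip.state(); print(st["position"],st["time"])
t,P,Q=tray("top"); prof(Q); k=Q[:,2]>.055; print(rect(Q[k]))
cv2.imwrite("pics/j.png",cv2.cvtColor(np.hstack([cv2.resize(x["img"],(400,300)) for x in(s,t)]),cv2.COLOR_RGB2BGR))
E
```

```text
0.02 480 [0.02   0.0661]
0.04 119 [0.0171 0.0665]
0.06 179 [0.018  0.0668]
0.08 187 [0.0171 0.0665]
0.1 244 [0.0173 0.0665]
0.12 197 [0.0174 0.066 ]
0.14 314 [0.0184 0.0937]
0.16 1562 [0.017  0.0743]
u range [0.0277 0.1791] v [-0.1646 -0.045 ]
[ 0.65510764 -0.03873829  0.13391121] 18.75
0.04 23 [0.052  0.0657]
0.06 78 [0.0168 0.0648]
0.08 314 [0.015  0.0653]
0.1 174 [0.0127 0.0652]
0.12 336 [0.0153 0.065 ]
0.14 303 [0.0155 0.0929]
0.16 454 [0.0187 0.0663]
0.18 17 [0.0112 0.0163]
u range [0.0544 0.1979] v [-0.1605 -0.0452]
((631.3021240234375, 230.08709716796875), (101.11990356445312, 128.0511474609375), 5.061639308929443)
```

View pics/j.png

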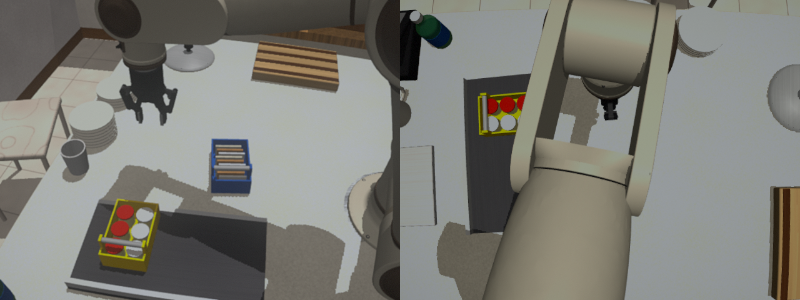

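The tray stands flat and wholly on the ledge, at about (130,233) in the side view. The blue tray is where it was, at about (230,165), and the arm is clear of both.

```bash
python3 -c "
from plant import manip
print(manip.job_done())"
```

```text
the job is handed in; nothing more can be done
None
```

The job is handed in: the yellow tray stands flat and square on the ledge, its rear edge about 28 mm inside the front edge, and the blue tray was not touched; on my first try at tipping, the whole yellow tray rose about 20 mm in place, so I set it back down and redid the tip with its rear edge down.

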